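Warm the tall lacquer vial: load the well and set the thermostat dial

TASK

Take the tall vial out of the cedar rack and stand it fully home in the empty well of the vial warmer. Then wind the warmer's dial back (anticlockwise) against its stop, and from there bring it up clockwise until its pointer is in line with the brass rider clipped on the scale. Do not shift the rider, and leave the two short vials and the other things on the bench where they are.

Things in the scene. Friction and masses are not known exactly. Their poses are not given: they have to be found in the camera images.
- vial_tall: The tall sealed amber glass vial with brass cap, 24 mm diameter, 95 mm high, about 70 g; origin at the centre of its underside, z up its axis. Starts in one of the three holes of the rack, its underside 10 mm above the bench, so 55 mm stand out above the rack.
- vial_short_a: A short vial, 24 mm diameter, 70 mm high, also in the rack (30 mm stand out); origin at the centre of its underside. Leave it alone.
- vial_short_b: The other short vial, same as vial_short_a. Leave it alone.
- rack: Fixed cedar block 60 x 190 x 50 mm (x, y, z) with three round holes 27 mm wide and 40 mm deep along its y, at y = -55, 0 and 55 mm; origin at the centre of its underside.
- warmer: Fixed vial warmer, origin on the bench, front towards -x. On its -y side a grey console 150 mm wide whose panel slopes 0.4 rad (23 deg), facing up and towards -x, with the dial at its centre (0, -50, 75 mm); on its +y side an aluminium block 90 x 90 x 70 mm, centred at y = 75 mm, with one well.
- well_mouth (a point): Centre of the mouth of the warmer's well, at the top of the aluminium block, 70 mm above the bench. The well is vertical, 27 mm wide, 45 mm deep, with a 2 mm chamfer.
- well_floor (a point): Centre of the floor of the well, 25 mm above the bench.
- dial (a joint): Angle of the dial in rad: 0 against its anticlockwise stop (pointer towards the lower left of the panel), growing clockwise as seen facing the panel, up to 4.71. Stiff enough to stay where it is left.
- dial_grip (a point): On the dial's axis, 30 mm above the panel, at the height to grip. z points out of the panel along the dial's axis, x along the grip bar towards the pointer. The dial is a black skirt of 60 mm diameter, 6 mm high, with a grip bar 50 mm long (x), 16 mm wide (y), whose top is 38 mm above the panel; a steel line is inlaid on the pointer's half of the bar's top.
- dial_pointer (a point): End of the dial's black pointer (4 mm wide, sticking out 12 mm beyond the skirt), 42 mm from the dial's axis and 3.5 mm above the panel. Turns with the dial.
- rider_tip (a point): Tip of the brass rider: a small brass clip 7 mm wide and 7 mm high, clipped stiffly on the scale from 42 to 62 mm from the dial's axis; this point is its inner end, 42 mm from the axis and 3.5 mm above the panel, so the pointer's end coincides with it when set. x points outwards from the dial's axis, z out of the panel.
- globe: Bystander: ruby glass lantern globe, 124 mm diameter, 125 mm high, standing; origin at the centre of its underside.
- frame: Bystander: empty hexagonal brass lantern frame, 128 mm across the corners, 154 mm high; origin at the centre of its underside.
- scraper: Bystander: steel scraper with walnut grip, lying along its x, from -110 to 95 mm, 26 mm wide, 22 mm high; origin on the bench under the front end of the grip.
- block: Bystander: round-faced cedar shaping block, 90 x 60 x 60 mm; origin at the centre of its underside.
- weight: Bystander: brass weight, 48 mm diameter, 50 mm high; origin at the centre of its underside.
Not all that is in view belongs to the job. What is shaped like the vial_tall but green is not meant.

How it is judged:
By the outcome, as a careful person would: the job done as asked, in the order asked, and still so for the second after the job is handed in, with the robot touching nothing.
It also fails if it takes over 72 s, if anything falls off the work surface, if the arm or the gripper's body presses on something with over 40 N, if the wrist force passes 120 N, or if a joint passes its speed limit or range.

ROBOT

A 6-joint arm with a two-finger parallel gripper is mounted at the origin on the work surface. World frame = base frame: x ahead of the robot, y to its left, z up, the work surface at z = 0. Lengths are in m, angles in degrees, forces in N, time in s.
With the tool pointing down it reaches from about 0.425 to 1.125 m from the base axis. Payload 14.9 kg.
Tool frame: the origin (TCP) lies at the very end of the fingers, on their centre line; the grasp point (between the pads) lies 19 mm behind it (pinch_z is the distance from the TCP to the grasp point, in m); y points along the fingers, x is the direction in which the jaws open and shut, and the axes are right-handed (so a half turn about y gives the same grasp; the last joint's range is limited). The gripper opens to 91 mm and grips with 3 to 60 N. Pads are 32 mm wide; open, the fingers measure 118 mm over their backs; the gripper's body (76 mm by 178 mm) begins 60 mm behind the grasp point.
Start: joints at [-1.908, 21.709, 99.362, -0, 58.929, -1.908], TCP at [0.7, -0, 0.214] pointing down, gripper open.
Joint ranges: [-158.91, 158.91], [-42.39, 125.64], [0.06, 152.35], [-60.88, 240.88], [17.5, 164.5], [-176.32, 176.32]. Speed limits (degrees/s): [108.29, 108.29, 136.94, 180, 180, 180].

INTERFACE

Orientations are given as a 3x3 rotation matrix whose columns are the frame's x, y, z axes.
In Python, from plant import sense, get_image, camera_info, job_done, pinch_z gives the robot as it stands.
- The arm moves only by the tool send_rows, never from a script. Its argument "commands" is a list of rows, each a list of 5 numbers: the shift along the tool's x, y, z as a fraction of full scale, then the turn about the tool's y as a fraction of full scale, then the opening, from -1 (shut) to 1 (fully open). A call has 1 to 8 rows; each row shifts and turns the commanded pose from where the row before left it, along the tool's axes as they then stand; what a row does not reach is not made up. Full scale, the value 1, is 0.05 m for a shift and 0.12 rad for a turn. A row lasts 1/8 s, in which the tool goes at most 62.5 mm and 10.7 degrees, less where a joint would pass 70% of its speed; a pose out of reach is approached as far as the arm can. A call with a number of a shift or a turn outside -1 to 1 is refused whole. A call with a gripper value outside its range is refused whole. The fingers move at their own pace and stop on an object; "grip_force" is the grip in N (left out, the last holds). Time passes only in rows, so rows that do not move let the fingers close. It gives the time, the measured TCP pose, the force and the opening at its end, in the units of the state.
- sense(): the state, without advancing time (a new reading comes with each control period).
- get_image(name): name is "scene" or "side" or "wrist"; returns the picture (400x640x3 uint8, red, green, blue); there is no depth.
- camera_info(name): a dict with "intrinsics" (3x3 intrinsics, pixels), "rvec" (rotation vector, rad) and "tvec" (3), from world to camera coordinates, as OpenCV has them. Camera axes: x right, y down, z forward; pixel columns grow to the right and rows downward; lengths in m; the calibration is good to about 2 mm. A picture is of the moment at which its call begins: read the wrist's pose just before it. camera_info takes no time and is no camera call; for the wrist camera it gives the pose at the moment of the call.
- job_done(): hands the job in, once; it reports no verdict.
The state is a dict: "time": time; "q": joint angles; "joint_vel": joint speeds; "joint_efforts": joint torques, N m; "tool_pos": TCP position; "ee_rot": TCP orientation; "force": force on the tool from outside, world axes, zero at the start; "ft_torque": the same for the moment, N m; "gripper_width": opening from 0.0 (shut) to 1.0 (fully open).
Only numpy, scipy, OpenCV 4.12 (cv2) and the standard library are available. Lean on these libraries where they do the work, as an engineer would, in place of code of your own. Each camera call takes 0.05 s, during which the arm holds its last target. There are 200 camera calls.

## Working session

There is one attempt and no reset: what is moved stays moved. The work goes in short steps, Python scripts to look and compute and a tool call to move; the robot and the scene stay as the last step left them, time stands still between calls to the robot, and variables do not carry over. Pictures are saved under pics/ and viewed, about 8 in all and at most 12, crops included, and the job is handed in when it is done.

Besides the shell and the picture viewer there is one more tool, called after ">>>" as name(argument=value, ...) on one line, values as JSON. send_rows: Moves the arm, as the interface text tells. Its arguments: {"type":"object","properties":{"commands":{"type":"array"},"grip_force":{"type":"number"}},"required":["commands"]}

```bash
mkdir -p pics
cat > h.py <<'E'
import numpy as np, cv2
from plant import sense,get_image,camera_info,job_done,pinch_z
def cam(n):
    c=camera_info(n);return np.array(c["intrinsics"],float),cv2.Rodrigues(np.array(c["rvec"],float))[0],np.array(c["tvec"],float).ravel()
def proj(c,P):
    K,R,t=c;p=(R@np.atleast_2d(P).T).T+t;p=p@K.T;return p[:,:2]/p[:,2:]
def ray(c,uv):
    K,R,t=c;return -R.T@t,R.T@np.linalg.solve(K,[uv[0],uv[1],1.])
def onz(c,uv,z):
    o,d=ray(c,uv);return o+d*(z-o[2])/d[2]
def tri(obs):
    A=np.zeros((3,3));b=np.zeros(3)
    for c,uv in obs:
        o,d=ray(c,uv);d=d/np.linalg.norm(d);M=np.eye(3)-np.outer(d,d);A+=M;b+=M@o
    X=np.linalg.solve(A,b);return X,[np.round(proj(c,X)[0]-uv,1) for c,uv in obs]
def save(n,im):cv2.imwrite('pics/'+n,im[:,:,::-1])
E
python3 - <<'E'
from h import *
s=sense();print(s,pinch_z)
a=get_image("scene");b=get_image("side");w=get_image("wrist")
import pickle
pickle.dump({n:cam(n) for n in("scene","side","wrist")},open('c0.pkl','wb'))
save('scene.png',a);save('side.png',b);save('wrist.png',w)
for n in("scene","side","wrist"):
    K,R,t=cam(n);print(n,K[0,0],-R.T@t,R[2])
E
```

```text
{'time': 0.0, 'q': array([-1.90896142e+00,  2.17374998e+01,  9.93953277e+01, -1.10292764e-03,
        5.89275840e+01, -1.90654097e+00]), 'joint_vel': array([ 0.01700501,  0.0744428 , -0.12682053,  0.01027386,  0.01959327,
       -0.02500788]), 'joint_efforts': array([ 6.45993277e-04, -7.63727903e+01, -4.34372771e+01,  6.49972307e-02,
        4.23743343e-02, -1.55693674e-04]), 'tool_pos': array([ 6.99612093e-01, -9.56365529e-06,  2.13303071e-01]), 'ee_rot': array([[ 9.99999444e-01, -1.05434398e-03,  3.23107973e-05],
       [-3.22911575e-05,  1.86444395e-05,  9.99999999e-01],
       [-1.05434458e-03, -9.99999444e-01,  1.86103831e-05]]), 'force': array([-0.75422908,  0.00162916,  0.64586421]), 'ft_torque': array([ 0.01485075, -0.01797941, -0.06225092]), 'gripper_width': 1.002569646458405} 0.0188
scene 398.86061648094875 [1.04458597 0.58624879 0.83909645] [-0.46499926 -0.50911657 -0.72427619]
side 506.2443962816489 [ 0.29713106 -0.81938446  1.05172138] [ 0.20710203  0.67337354 -0.70970192]
wrist 326.98842643344443 [0.69990757 0.06817459 0.38285573] [ 1.03323606e-04 -2.41729616e-01 -9.70343641e-01]
```

View pics/scene.png

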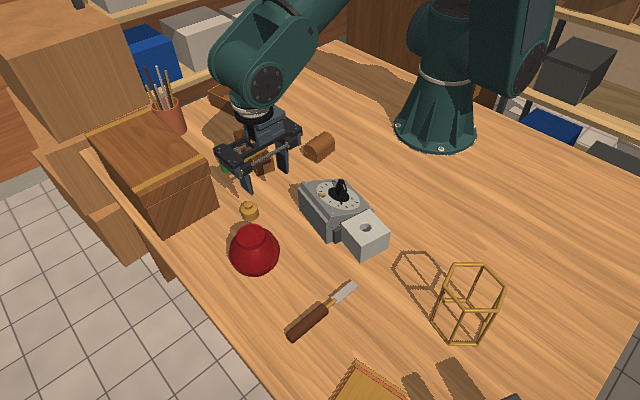

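View pics/side.png

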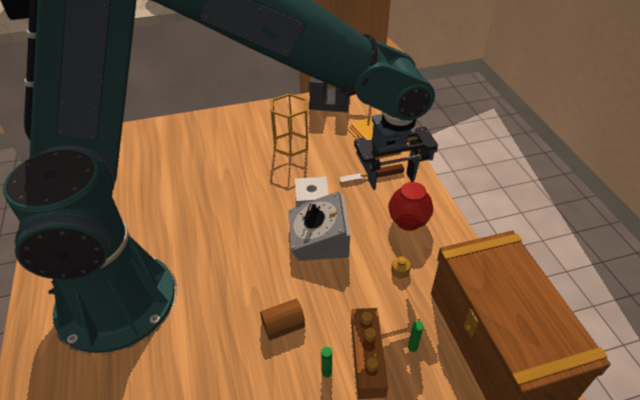

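The scene picture shows the warmer at about (345,215). The side picture shows the rack at (368,350), the green decoys at (327,362) and (415,337), and the warmer at (320,220). Next I'll enlarge crops of these.

```bash
python3 - <<'E'
import cv2,numpy as np
s=cv2.imread('pics/side.png');c=cv2.imread('pics/scene.png')
f=lambda im,x,y,w,h,k:cv2.resize(im[y:y+h,x:x+w],None,fx=k,fy=k,interpolation=cv2.INTER_CUBIC)
A=f(s,310,300,130,100,4)[:, :]   # 520x400
B=f(s,280,170,80,100,4)         #320x400... 
top=np.hstack([A[:,:400],B]); 
C=f(c,290,170,110,50+50,4)
D=np.zeros((0,0))
cv2.imwrite('pics/crop1.png',top)
E
echo
```

```text
(no output)
```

View pics/crop1.png

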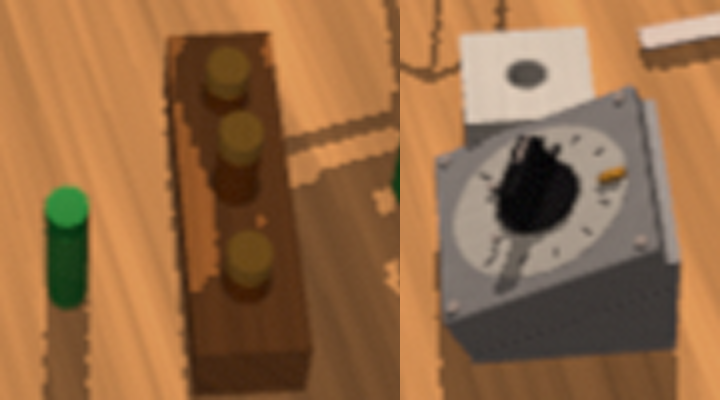

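View pics/wrist.png

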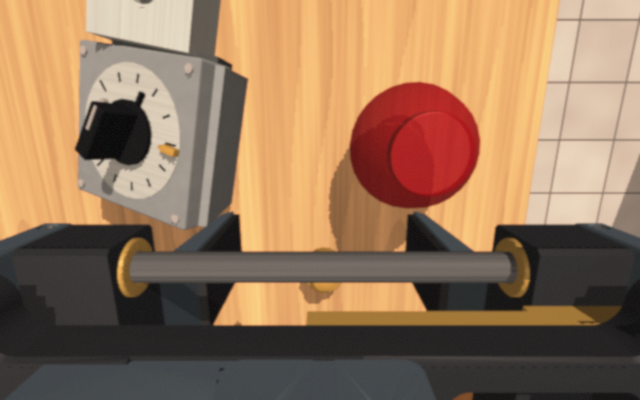

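In the crop, the tall vial is the middle one in the rack, with its cap near crop (240,132) and amber glass showing below. In the wrist view the warmer panel has its pointer at (140,98), the brass rider at (169,150) and the bar's steel line at (92,118). I'll work out rough positions from these.

Run:
```python
from h import *;import pickle
C=pickle.load(open('c0.pkl','rb'))
S=C['side'];W=C['wrist'];G=C['scene']
cr=lambda u,v:(310+u/4-.5,300+v/4-.5)
cw=lambda u,v:(280+(u-400)/4-.5,170+v/4-.5)
for n,p,z in[('top',(229,65),.08),('mid',(241,130),.105),('bot',(250,248),.08)]:print(n,onz(S,cr(*p),z))
for p in[(168,36),(268,34),(308,350),(192,352)]:print('rackcorner',onz(S,cr(*p),.05))
print('well side',onz(S,cw(526,73),.07), 'scene',onz(G,(366,228),.07), 'wrist',onz(W,(143,1),.07))
print(tri([(S,cw(526,73)),(G,(366,228))]))
for p in[(461,35),(585,30)]:print('alu corner',onz(S,cw(*p),.07))
print('wr alu',onz(W,(88,32),.07),onz(W,(190,52),.07))
print('rider outer/inner', tri([(S,cw(612,174)),(W,(169,150))]))
```

```text
top [ 0.55098238 -0.26290777  0.08      ]
mid [ 0.53741991 -0.31593193  0.105     ]
bot [ 0.52525111 -0.36798213  0.08      ]
rackcorner [ 0.53155711 -0.2176833   0.05      ]
rackcorner [ 0.58721498 -0.23274126  0.05      ]
rackcorner [ 0.54169265 -0.41498242  0.05      ]
rackcorner [ 0.48455806 -0.39911288  0.05      ]
well side [0.54132568 0.17578634 0.07      ] scene [0.54636015 0.18083192 0.07      ] wrist [0.54529036 0.16369904 0.07      ]
(array([0.54295506, 0.17906767, 0.06610302]), [array([0.3, 0.1]), array([ 0.3, -0.1])])
alu corner [0.50700159 0.22663006 0.07      ]
alu corner [0.59336786 0.20686146 0.07      ]
wr alu [0.49390656 0.13930959 0.07      ] [0.58165771 0.12315267 0.07      ]
rider outer/inner (array([0.56456073, 0.04013483, 0.09703595]), [array([0.5, 0.3]), array([-1.7, -0.9])])
```

Run:
```python
from h import *;import pickle
C=pickle.load(open('c0.pkl','rb'));S=C['side'];G=C['scene']
print('chest', tri([(S,(440,248)),(G,(132,222))]),tri([(S,(440,248)),(G,(88,134))]),tri([(S,(440,248)),(G,(187,107))]),tri([(S,(522,236)),(G,(132,222))]),tri([(S,(440,248)),(G,(213,175))]))
for p in[(327,351),(417,323)]:print('dec',onz(S,p,.105),onz(S,p,.08))
for p in[(327,376),(414,351)]:print('dec base',onz(S,p,0.))
```

```text
chest (array([ 0.88012168, -0.15917637,  0.09846911]), [array([39.7, -4.8]), array([42.6, -5.9])]) (array([ 0.82900212, -0.27496494,  0.26896449]), [array([ 62.5, -11.3]), array([61.6, -2.6])]) (array([ 0.7046155 , -0.27851972,  0.27915762]), [array([8.6, 0.2]), array([ 6.9, -0.3])]) (array([ 0.970419  , -0.18641369,  0.12601743]), [array([-0.9,  0.1]), array([-1.,  0.])]) (array([ 0.75282408, -0.17597144,  0.14401282]), [array([-2. , -0.1]), array([-1.8,  0.2])])
dec [ 0.43938724 -0.3320294   0.105     ] [ 0.44314379 -0.31915985  0.08      ]
dec [ 0.64106107 -0.32426714  0.105     ] [ 0.65014321 -0.31119262  0.08      ]
dec base [ 0.43854022 -0.33477825  0.        ]
dec base [ 0.64383785 -0.33389779  0.        ]
```

>>> send_rows(commands=[[0,0,0,1,1],[0,0,0,1,1],[0,0,-1,0,1],[0,0,-1,0,1],[-0.5,0,-1,0,1],[-0.5,0,-1,0,1],[-0.4,0,-1,0,1],[-0.26,0,-1,0,1]])

```text
time: 1.15
tool_pos: [0.5466, -0.2728, 0.2139]
ee_rot: [[0.971, -0.0, 0.238], [-0.238, 0.0, 0.971], [-0.0, -1.0, 0.0]]
force: [0.8, 0.1, -0.3]
gripper_width: 0.995
```

>>> send_rows(commands=[[0,0,-1,0,0.3],[0,0,-1,0,0.3],[0,0,-0.27,0,0.3],[0,0,0,0,0.3]])

```text
time: 1.65
tool_pos: [0.5208, -0.382, 0.2136]
ee_rot: [[0.971, -0.0, 0.239], [-0.239, 0.0, 0.971], [-0.0, -1.0, 0.0]]
force: [-0.4, 0.1, -0.4]
gripper_width: 0.654
```

Run:
```python
from h import *;import pickle
s=sense();print(s['time'],s['tool_pos'],s['ee_rot'],s['gripper_width'])
c=cam('wrist');w=get_image("wrist");pickle.dump(c,open('c1.pkl','wb'));save('w1.png',w)
save('w1c.png',cv2.resize(w[0:240,140:500],None,fx=2,fy=2,interpolation=cv2.INTER_CUBIC))
print(-c[1].T@c[2])
print(proj(c,[[.5374,-.3159,.105]]))
```

```text
1.65 [ 0.52083461 -0.38202347  0.21361391] [[ 9.71078404e-01 -3.74490575e-04  2.38760537e-01]
 [-2.38760374e-01  4.32515727e-04  9.71078419e-01]
 [-4.66927403e-04 -9.99999836e-01  3.30593172e-04]] 0.6543957474770631
[ 0.53710777 -0.31588326  0.38305261]
[[323.31818735 116.07600648]]
```

View pics/w1c.png

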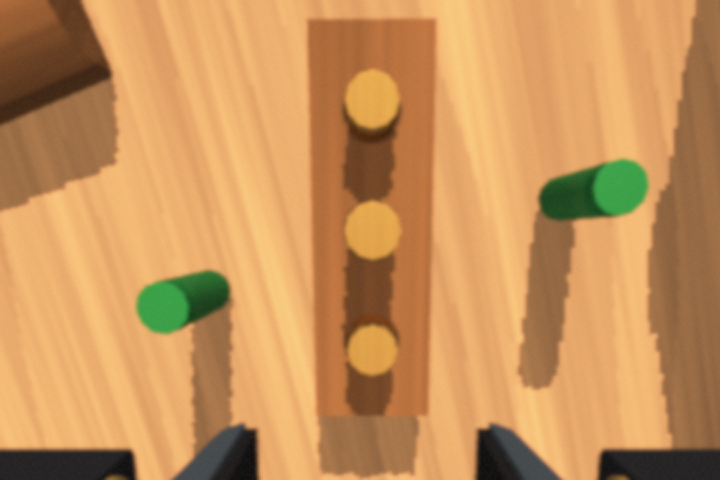

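The vertical view shows three caps, at crop (373,99), (373,229) and (372,349). I'll triangulate each with the side view to check which vial is tall.

Run:
```python
from h import *;import pickle
C=pickle.load(open('c0.pkl','rb'));S=C['side'];c=pickle.load(open('c1.pkl','rb'))
cr=lambda u,v:(310+u/4-.5,300+v/4-.5)
w=lambda u,v:(140+u/2-.25,v/2-.25)
for a,b in[((229,65),(373,99)),((241,130),(373.5,229)),((250,248),(372.5,349))]:
    print(tri([(S,cr(*a)),(c,w(*b))]), onz(c,w(*b),.105),onz(c,w(*b),.08))
for p in[(308,18),(437,18),(428,415),(318,415)]:print(onz(c,w(*p),.05))
```

```text
(array([ 0.55253514, -0.26148216,  0.07681287]), [array([0.4, 0.1]), array([-0.9, -0.3])]) [ 0.55177455 -0.26684169  0.105     ] [ 0.55309326 -0.26243231  0.08      ]
(array([ 0.53930102, -0.31462318,  0.10166119]), [array([0.5, 0.1]), array([-1.3, -0.3])]) [ 0.54029391 -0.31510486  0.105     ] [ 0.54058037 -0.31503487  0.08      ]
(array([ 0.52638903, -0.36779327,  0.07885039]), [array([0.5, 0. ]), array([-1. , -0.2])]) [ 0.5280955  -0.36366641  0.105     ] [ 0.5272852  -0.36796264  0.08      ]
[ 0.53380602 -0.21659294  0.05      ]
[ 0.59131353 -0.23066191  0.05      ]
[ 0.5464897  -0.41443706  0.05      ]
[ 0.48999868 -0.4006056   0.05      ]
```

>>> send_rows(commands=[[0.05,0,0.7,0,0.3],[0,0,0.69,0,0.3],[0,1,0,0,0.3],[0,1,0,0,0.3],[0,0.6,0,0,0.3],[0,0.35,0,0,0.3],[0,0,0,0,0.3]])

```text
time: 2.58
tool_pos: [0.5399, -0.314, 0.0658]
ee_rot: [[0.972, -0.001, 0.237], [-0.237, 0.001, 0.972], [-0.001, -1.0, 0.001]]
force: [-0.0, 0.5, 0.2]
gripper_width: 0.648
```

>>> send_rows(commands=[[0,0,0,0,-0.8],[0,0,0,0,-0.8],[0,0,0,0,-0.8],[0,0,0,0,-0.8],[0,0,0,0,-0.8]], grip_force=15)

```text
time: 3.2
tool_pos: [0.5402, -0.3152, 0.0668]
ee_rot: [[0.971, 0.0, 0.238], [-0.238, -0.0, 0.971], [0.0, -1.0, -0.0]]
force: [-0.1, 0.2, 4.0]
gripper_width: 0.259
```

>>> send_rows(commands=[[0,-0.5,0,0,-0.8],[0,-1,0,0,-0.8],[0,-1,0,0,-0.8],[0,-0.5,0,0,-0.8],[-0.2,0,0.8,0,-0.8],[-0.3,0,1,0,-0.8],[-0.3,0,1,0,-0.8],[-0.3,0,1,0,-0.8]])

```text
time: 4.2
tool_pos: [0.5313, -0.1158, 0.2164]
ee_rot: [[0.971, -0.0, 0.238], [-0.238, 0.0, 0.971], [-0.0, -1.0, 0.0]]
force: [0.9, -0.1, -0.1]
gripper_width: 0.257
```

>>> send_rows(commands=[[-0.3,0,1,0,-0.8],[-0.3,0,1,0,-0.8],[-0.3,0,1,0,-0.8],[-0.2,0,1,0,-0.8],[-0.09,0,0.43,0,-0.8],[0,0,0,0,-0.8]])

```text
time: 4.95
tool_pos: [0.5264, 0.113, 0.2163]
ee_rot: [[0.972, -0.0, 0.236], [-0.236, -0.0, 0.972], [-0.0, -1.0, -0.0]]
force: [-0.6, -0.3, -0.6]
gripper_width: 0.26
```

Run:
```python
from h import *;import pickle
s=sense();print(s['time'],s['tool_pos'],s['ee_rot'],s['gripper_width'],s['force'])
c=cam('wrist');w=get_image("wrist");pickle.dump(c,open('c2.pkl','wb'));save('w2.png',w)
save('w2c.png',cv2.resize(w[0:280,140:500],None,fx=2,fy=2,interpolation=cv2.INTER_CUBIC))
print(-c[1].T@c[2],proj(c,[[.543,.178,.07]]))
```

```text
4.95 [0.52642097 0.11301032 0.21628242] [[ 9.71842620e-01 -3.08585459e-04  2.35630699e-01]
 [-2.35630725e-01 -4.91102417e-05  9.71842662e-01]
 [-2.88324633e-04 -9.99999951e-01 -1.20439641e-04]] 0.2601270385714558 [-0.64949696 -0.33224377 -0.58740477]
[0.54244586 0.17929654 0.38567618] [[323.81222633 117.23257387]]
```

View pics/w2c.png

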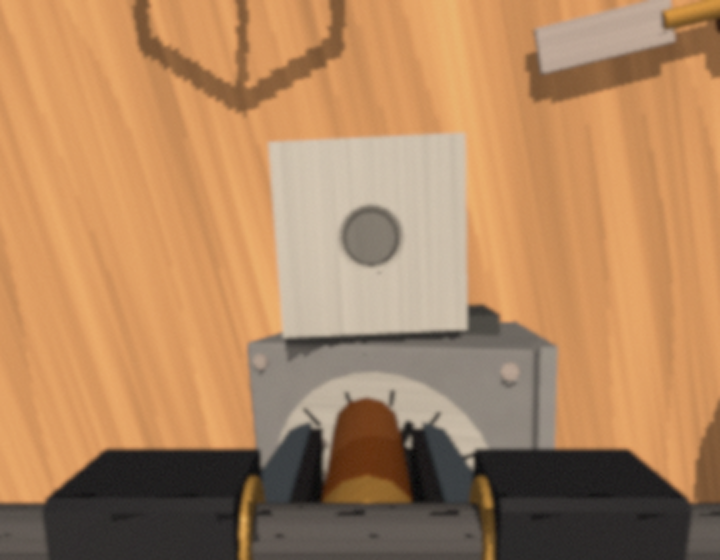

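Run:
```python
from h import *;import pickle
C=pickle.load(open('c0.pkl','rb'));S=C['side'];c=pickle.load(open('c2.pkl','rb'));G=C['scene']
w=lambda u,v:(140+u/2-.25,v/2-.25)
cw=lambda u,v:(280+(u-400)/4-.5,170+v/4-.5)
print(tri([(c,w(371,236)),(S,cw(526,73))]),tri([(c,w(371,236)),(S,cw(526,73)),(G,(366,228))]))
W=onz(c,w(371,236),.07);print(W)
k=[onz(c,w(*p),.07) for p in[(270,142),(466,133),(467,330),(284,338)]];print(np.array(k),np.mean(k,0))
for a,b in((0,1),(3,2)):d=k[b]-k[a];print(np.degrees(np.arctan2(d[1],d[0])),np.linalg.norm(d))
for a,b in((3,0),(2,1)):d=k[b]-k[a];print(np.degrees(np.arctan2(-d[0],d[1])),np.linalg.norm(d))
s=sense();R=s['ee_rot'];print('shift tool',R.T@(W-s['tool_pos']))
# vial as seen: expected outline
T=s['tool_pos']; 
ax=[T+[0,0,-.056],T+[0,0,.039]]
print(proj(c,ax)*2-[280,0])
th=np.linspace(0,6.28,40)
print('bottom rim u range',np.ptp((proj(c,[T+[.012*np.cos(t),.012*np.sin(t),-.056] for t in th])*2-[280,0]),axis=0),(proj(c,[T+[.012*np.cos(t),.012*np.sin(t),-.056] for t in th])*2-[280,0]).min(0))
```

```text
(array([0.54301364, 0.17749809, 0.06803826]), [array([-1.3,  0. ]), array([ 0.4, -0. ])]) (array([0.54335579, 0.17830679, 0.06637133]), [array([-1.2, -0.9]), array([0.5, 0.2]), array([-0. , -0.3])])
[0.54420065 0.17722539 0.07      ]
[[0.50931467 0.228263   0.07      ]
 [0.59651598 0.21116274 0.07      ]
 [0.5791699  0.12318364 0.07      ]
 [0.49179151 0.14024639 0.07      ]] [0.54419801 0.17571394 0.07      ]
-11.09496024165315 0.08886218663193447
-11.049346130348432 0.08902876333722155
-11.25974494263796 0.08974399398664076
-11.153460617593018 0.08967279231252065
shift tool [0.00193361 0.14620598 0.0675501 ]
[[366.34042949 429.77468807]
 [366.67113123 557.02776409]]
bottom rim u range [66.60033083 63.7785775 ] [333.00957219 397.5007607 ]
```

>>> send_rows(commands=[[0.04,0,0.7,0,-0.8],[0,0,0.64,0,-0.8],[0,0.8,0,0,-0.8],[0,0.8,0,0,-0.8],[0,0,0,0,-0.8],[0,0,0,0,-0.8]])

```text
time: 5.75
tool_pos: [0.5453, 0.176, 0.1378]
ee_rot: [[0.971, 0.001, 0.239], [-0.239, 0.0, 0.971], [0.001, -1.0, 0.0]]
force: [-0.2, 0.4, -0.7]
gripper_width: 0.26
```

>>> send_rows(commands=[[0,0.1,0,0,-0.8],[0,0.1,0,0,-0.8],[0,0.1,0,0,-0.8],[0,0,0,0,-0.8]])

```text
time: 6.25
tool_pos: [0.5442, 0.1765, 0.121]
ee_rot: [[0.971, -0.001, 0.238], [-0.238, -0.0, 0.971], [-0.001, -1.0, -0.0]]
force: [0.2, -0.2, -1.1]
gripper_width: 0.258
```

>>> send_rows(commands=[[0,0.15,0,0,-0.8],[0,0.15,0,0,-0.8],[0,0.15,0,0,-0.8],[0,0.15,0,0,-0.8],[0,0,0,0,-0.8]])

```text
time: 6.88
tool_pos: [0.5441, 0.1764, 0.0907]
ee_rot: [[0.971, -0.001, 0.238], [-0.238, -0.0, 0.971], [-0.001, -1.0, -0.001]]
force: [0.2, -1.4, -0.7]
gripper_width: 0.259
```

>>> send_rows(commands=[[0,0.08,0,0,-0.8],[0,0.06,0,0,-0.8],[0,0.04,0,0,-0.8],[0,0,0,0,-0.8]])

```text
time: 7.38
tool_pos: [0.5445, 0.1765, 0.0823]
ee_rot: [[0.971, -0.0, 0.238], [-0.238, -0.0, 0.971], [-0.0, -1.0, -0.0]]
force: [-0.1, 0.6, -1.3]
gripper_width: 0.261
```

>>> send_rows(commands=[[0,0.03,0,0,-0.8],[0,0.03,0,0,-0.8],[0,0,0,0,-0.8]])

```text
time: 7.75
tool_pos: [0.5453, 0.1769, 0.0808]
ee_rot: [[0.971, 0.001, 0.238], [-0.238, 0.001, 0.971], [0.001, -1.0, 0.001]]
force: [-6.3, 0.2, 19.1]
gripper_width: 0.261
```

>>> send_rows(commands=[[0,-0.02,0,0,0.3],[0,0,0,0,0.3],[0,0,0,0,0.3],[0,-0.5,0,0,0.3],[0,-1,0,0,0.3],[0,-1,0,0,0.3],[0,-0.6,0,0,0.3],[0,0,-0.6,0,0.3]])

```text
time: 8.75
tool_pos: [0.5389, 0.1482, 0.2381]
ee_rot: [[0.972, 0.004, 0.236], [-0.236, 0.001, 0.972], [0.004, -1.0, 0.002]]
force: [-0.3, -1.0, -0.0]
gripper_width: 0.65
```

>>> send_rows(commands=[[0.1,0,-1,0,-0.8],[0,0,-1,0,-0.8],[0,0,-1,0,-0.8],[0,0,-0.25,0,-0.8],[0,0,0,0,-0.8]])

```text
time: 9.38
tool_pos: [0.5036, -0.012, 0.2354]
ee_rot: [[0.971, 0.0, 0.239], [-0.239, 0.0, 0.971], [0.0, -1.0, 0.0]]
force: [-0.7, -0.3, -1.1]
gripper_width: 0.133
```

Run:
```python
from h import *;import pickle
s=sense();print(s['time'],s['tool_pos'],s['gripper_width'],s['force'])
c=cam('wrist');w=get_image("wrist");S=get_image('side');pickle.dump(c,open('c3.pkl','wb'));save('w3.png',w);save('side3.png',S)
a=cv2.resize(w[0:200,220:420],None,fx=3,fy=3,interpolation=cv2.INTER_CUBIC)
b=cv2.resize(S[160:270,290:340],None,fx=4,fy=4,interpolation=cv2.INTER_CUBIC)
o=np.zeros((600,800,3),np.uint8);o[:,:600]=a;o[:440,600:]=b;save('w3c.png',o)
```

```text
9.375 [ 0.50363552 -0.01195681  0.23543667] 0.1330538959545944 [-0.71675328 -0.283793   -1.09697101]
```

View pics/w3c.png

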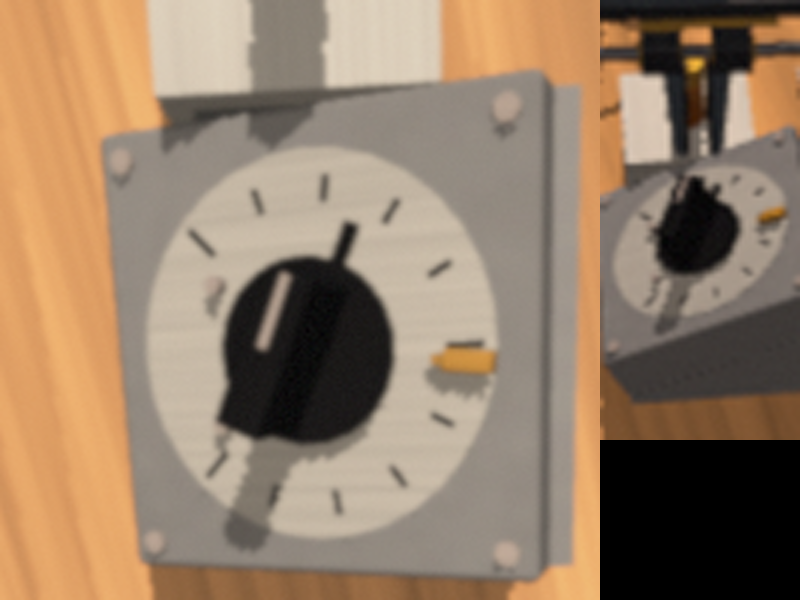

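The vial in the well casts its shadow across the block. In the panel crop the pointer tip is at (350,225), the rider tip at (432,360) and the screws at (120,162), (508,107), (507,553) and (154,542). Next I'll fit the panel.

```bash
cat > dial.py <<'E'
from h import *
from scipy.optimize import least_squares
def frame(yaw):
    y=np.radians(yaw);Rz=np.array([[np.cos(y),-np.sin(y),0],[np.sin(y),np.cos(y),0],[0,0,1]])
    c,s=np.cos(.4),np.sin(.4)
    return Rz@np.array([0,-1,0]),Rz@np.array([c,0,s]),Rz@np.array([-s,0,c])  # r,u,n
def onpanel(c,uv,O,F,h=0):
    o,d=ray(c,uv);n=F[2];P=o+d*(n@(O+h*n-o))/(n@d);q=P-O;return np.array([q@F[0],q@F[1]])
def ang(q):return np.degrees(np.arctan2(q[0],q[1]))
E
python3 - <<'E'
from dial import *;import pickle
c=pickle.load(open('c3.pkl','rb'));w=lambda u,v:(220+(u+.5)/3-.5,(v+.5)/3-.5)
O=np.array([.520,.0538,.075])
F=frame(-11.15)
sc=[w(*p) for p in[(120,162),(508,107),(507,553),(154,542)]]
for it in range(4):
    k=np.array([onpanel(c,p,O,F,.001) for p in sc]);m=k.mean(0);O=O+m[0]*F[0]+m[1]*F[1]; O=O+np.array([0,0,0])
print('screws',np.round(k*1000,1),O)
e=np.array([onpanel(c,w(*p),O,F,0) for p in[(147,345),(498,350),(318,146),(325,538)]])*1000;print('scale',e)
for n,p in(('ptr',(351,224)),('rider in',(432,360)),('rider out',(496,360)),('ptr base',(337,262))):
    q=onpanel(c,w(*p),O,F,.0035);print(n,q*1000,np.hypot(*q)*1000,ang(q))
# top-of-bar steel line
for p in((285,275),(262,348)):
    q=onpanel(c,w(*p),O,F,.038);print('line',q*1000,np.hypot(*q)*1000,ang(q))
E
```

```text
screws [[-64.7 -65.4]
 [-65.   65.1]
 [ 64.4  65.1]
 [ 65.2 -64.8]] [0.51958973 0.05344581 0.07485877]
scale [[ -4.86255196 -61.41034347]
 [  2.00080584  62.01518199]
 [-61.61439329   6.03642137]
 [ 61.76699657   2.76898622]]
ptr [-37.5685142   17.32594055] 41.37126388260395 -65.24167616743283
rider in [ 4.10397085 42.35841895] 42.556764833619546 5.533931005730663
rider out [ 4.859114   62.17979142] 62.36936307437442 4.468365975873784
ptr base [-26.82781638  12.25186807] 29.49305007808998 -65.4545192033321
line [-21.51923601   9.70439874] 23.606204129659655 -65.72634378886904
line [-1.81217025  1.22292588] 2.18620875822253 -55.98692860930949
```

>>> send_rows(commands=[[0,0,0,1,-0.3],[0,0,0,1,-0.3],[0,0,0,0.95,-0.3],[-0.33,0,0.6,0,-0.3],[-0.33,0,0.58,0,-0.3],[0,1,0,0,-0.3],[0,0.5,0,0,-0.3],[0,0,0,0,-0.3]])

```text
time: 10.48
tool_pos: [0.5083, 0.0568, 0.1589]
ee_rot: [[0.83, -0.004, 0.558], [-0.558, -0.0, 0.83], [-0.003, -1.0, -0.002]]
force: [-0.3, 0.4, 0.1]
gripper_width: 0.349
```

Run:
```python
from h import *
s=sense();T=np.array([.5093,.0554,.0908]);R=s['ee_rot'];print(s['tool_pos'],s['gripper_width'],'zang',np.degrees(np.arctan2(R[1,2],R[0,2])),'shift/FS',R.T@(T-s['tool_pos'])/.05, s['q'][5],s['ft_torque'])
```

```text
[0.50825081 0.0567716  0.158886  ] 0.34946556878213186 zang 56.054997256701334 shift/FS [ 0.03656383  1.36164247 -0.00818107] 37.70224985665443 [-0.00231331  0.10406659  0.02268814]
```

>>> send_rows(commands=[[0.02,0.6,0,0,-0.3],[0,0.4,0,0,-0.3],[0,0.2,0,0,-0.3],[0,0.15,0,0,-0.3],[0,0,0,0,-0.3]])

```text
time: 11.1
tool_pos: [0.5103, 0.0553, 0.0932]
ee_rot: [[0.829, 0.0, 0.56], [-0.56, 0.0, 0.829], [0.0, -1.0, 0.0]]
force: [0.4, 0.3, 0.0]
gripper_width: 0.349
```

>>> send_rows(commands=[[0,0,0,0,-1],[0,0,0,0,-1],[0,0,0,0,-1],[0,0,0,0,-1]], grip_force=12)

```text
time: 11.6
tool_pos: [0.5098, 0.0556, 0.0935]
ee_rot: [[0.828, -0.001, 0.56], [-0.56, 0.001, 0.828], [-0.001, -1.0, 0.0]]
force: [-5.5, 5.9, 4.4]
gripper_width: 0.243
```

Run:
```python
from h import *
s=sense();print(s['tool_pos'],s['gripper_width']*91,s['force'],s['ft_torque'])
```

```text
[0.50979998 0.05555763 0.09345087] 22.088522401514147 [-5.49070318  5.85978451  4.41151081] [ 1.03335456  0.87103888 -0.10212834]
```

>>> send_rows(commands=[[0,0,0,-0.5,-1],[0,0,0,-0.5,-1],[0,0,0,-0.5,-1],[0,0,0,-0.5,-1],[0,0,0,0,-1]])

```text
time: 12.22
tool_pos: [0.5095, 0.0554, 0.0931]
ee_rot: [[0.938, -0.001, 0.346], [-0.346, 0.0, 0.938], [-0.001, -1.0, 0.0]]
force: [-4.4, 3.9, 1.2]
gripper_width: 0.24
```

```bash
cat > st.py <<'E'
from h import *
s=sense();R=s['ee_rot'];print(s['time'],s['tool_pos'],s['gripper_width']*91,'zang',np.degrees(np.arctan2(R[1,2],R[0,2])),s['force'],s['ft_torque'])
E
python3 st.py
```

```text
12.225 [0.50948911 0.05541466 0.09312693] 21.836986181919414 zang 69.74973567553732 [-4.38913553  3.89203753  1.19109588] [ 0.59725354  0.60448701 -0.10350871]
```

>>> send_rows(commands=[[0,0,0,-0.8,-1],[0,0,0,-0.8,-1],[0,0,0,-0.8,-1],[0,0,0,-0.8,-1],[0,0,0,-0.8,-1],[0,0,0,-0.8,-1],[0,0,0,-0.8,-1],[0,0,0,0,-1]])

```text
time: 13.22
tool_pos: [0.5094, 0.0551, 0.0934]
ee_rot: [[0.949, -0.002, -0.314], [0.314, -0.0, 0.949], [-0.001, -1.0, 0.0]]
force: [-8.7, 0.9, 8.1]
gripper_width: 0.235
```

```bash
python3 st.py
```

```text
13.225 [0.50936087 0.05514155 0.09337902] 21.41447480801998 zang 108.29899032288333 [-8.68762334  0.90788505  8.08528225] [-0.03610039  1.16679026  0.04516662]
```

>>> send_rows(commands=[[0,0,0,-0.6,-1],[0,0,0,-0.6,-1],[0,0,0,-0.5,-1],[0,0,0,-0.2,-1],[0,0,0,0,-1]])

```text
time: 13.85
tool_pos: [0.5094, 0.055, 0.0935]
ee_rot: [[0.854, -0.001, -0.52], [0.52, -0.0, 0.854], [-0.001, -1.0, 0.001]]
force: [-7.6, -2.2, 9.9]
gripper_width: 0.226
```

```bash
python3 st.py
```

```text
13.85 [0.50942856 0.05501077 0.09347168] 20.54445943904653 zang 121.3022160540808 [-7.58394158 -2.19969752  9.93113046] [-0.3436576   1.23668593 -0.01881091]
```

>>> send_rows(commands=[[0,0,0,-0.3,-1],[0,0,0,-0.3,-1],[0,0,0,0,-1]])

```text
time: 14.22
tool_pos: [0.509, 0.055, 0.0934]
ee_rot: [[0.815, -0.002, -0.579], [0.579, -0.0, 0.815], [-0.002, -1.0, 0.001]]
force: [-10.2, -1.3, 12.0]
gripper_width: 0.227
```

```bash
python3 st.py
```

```text
14.225 [0.50899723 0.05499677 0.09343047] 20.611773530322008 zang 125.41217375918642 [-10.18324681  -1.27263052  11.97016253] [-0.41712727  1.75280679 -0.30330291]
```

>>> send_rows(commands=[[0,0,0,-0.3,-1],[0,0,0,-0.3,-1],[0,0,0,0,-1],[0,0,0,0,-1]], grip_force=18)

```text
time: 14.72
tool_pos: [0.5088, 0.0549, 0.0934]
ee_rot: [[0.772, -0.003, -0.636], [0.636, -0.0, 0.772], [-0.002, -1.0, 0.002]]
force: [-12.1, -4.1, 12.5]
gripper_width: 0.228
```

```bash
python3 st.py
python3 - <<'E'
from h import *
S=get_image('side');G=get_image('scene');w=get_image('wrist')
o=np.zeros((600,800,3),np.uint8)
o[:,:400]=cv2.resize(S[170:270,285:352],(400,600),interpolation=cv2.INTER_CUBIC)
o[:400,400:]=cv2.resize(G[170:245,295:370],(400,400),interpolation=cv2.INTER_CUBIC)
o[400:,400:]=cv2.resize(w[100:300,120:520],(400,200))
save('stop.png',o)
E
```

```text
14.725 [0.50877676 0.05494616 0.09335336] 20.769358837988577 zang 129.47078560365617 [-12.13975641  -4.115064    12.52644429] [-0.49621423  1.81409065 -0.65496702]
```

View pics/stop.png

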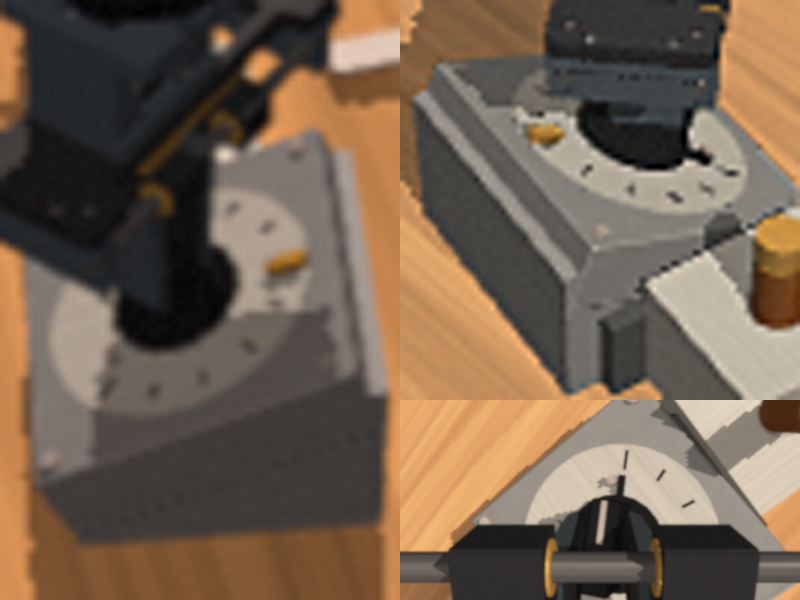

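Run:
```python
from dial import *
O=np.array([.5196,.0534,.0749]);F=frame(-11.15);c=cam('wrist');G=cam('scene')
for n,cc,p,h in(('wrist ptr',c,(341,177.5),.0035),('wrist tick',c,(345.5,159),0),('scene ptr',G,(351.8,199.6),.0035)):
    q=onpanel(cc,p,O,F,h);print(n,np.hypot(*q),ang(q))
```

```text
wrist ptr 0.04060891292974015 -135.84591270735797
wrist tick 0.05272971753164713 -135.10038693598065
scene ptr 0.03855515427320214 -131.96089053387433
```

>>> send_rows(commands=[[0,0,0,0.8,-1],[0,0,0,0.8,-1],[0,0,0,0.8,-1],[0,0,0,0.8,-1],[0,0,0,0.8,-1],[0,0,0,0.8,-1],[0,0,0,0.8,-1],[0,0,0,0.8,-1]], grip_force=12)

```text
time: 15.88
tool_pos: [0.5094, 0.0551, 0.0931]
ee_rot: [[0.997, -0.001, 0.081], [-0.081, -0.0, 0.997], [-0.001, -1.0, -0.0]]
force: [-5.6, 0.4, 1.6]
gripper_width: 0.243
```

>>> send_rows(commands=[[0,0,0,0.8,-1],[0,0,0,0.8,-1],[0,0,0,0.8,-1],[0,0,0,0.8,-1],[0,0,0,0.8,-1],[0,0,0,0.8,-1],[0,0,0,0.8,-1],[0,0,0,0,-1]])

```text
time: 16.88
tool_pos: [0.5096, 0.0553, 0.0935]
ee_rot: [[0.731, -0.001, 0.683], [-0.683, 0.0, 0.731], [-0.001, -1.0, -0.001]]
force: [-7.7, 1.8, 8.9]
gripper_width: 0.236
```

```bash
python3 st.py
```

```text
16.875 [0.50955594 0.05530211 0.09349414] 21.513682865582275 zang 46.944665068852466 [-7.70575456  1.78848957  8.89598225] [0.38692406 1.15106307 0.0166053 ]
```

>>> send_rows(commands=[[0,0,0,0.8,-1],[0,0,0,0.8,-1],[0,0,0,0.8,-1],[0,0,0,0.8,-1],[0,0,0,0.8,-1],[0,0,0,0.8,-1],[0,0,0,0.8,-1],[0,0,0,0.8,-1]])

```text
time: 17.88
tool_pos: [0.5102, 0.0553, 0.0936]
ee_rot: [[0.05, 0.0, 0.999], [-0.999, 0.0, 0.05], [-0.0, -1.0, 0.0]]
force: [-3.6, 2.4, 4.7]
gripper_width: 0.19
```

>>> send_rows(commands=[[0,0,0,0.8,-1],[0,0,0,0.8,-1],[0,0,0,0,-1],[0,0,0,0,-1]])

```text
time: 18.38
tool_pos: [0.5102, 0.055, 0.0934]
ee_rot: [[-0.136, 0.0, 0.991], [-0.991, -0.0, -0.136], [0.0, -1.0, 0.0]]
force: [-3.0, -3.0, 6.7]
gripper_width: 0.175
```

```bash
python3 st.py
python3 - <<'E'
from h import *
import pickle
c=cam('wrist');w=get_image('wrist');pickle.dump(c,open('c4.pkl','wb'))
save('w4.png',cv2.resize(w[100:230,220:420],None,fx=4,fy=4,interpolation=cv2.INTER_CUBIC))
E
```

```text
18.375 [0.51024695 0.05502037 0.09341327] 15.909269117527508 zang -7.838211088689295 [-2.97087716 -2.97004231  6.70550827] [-0.5560987   0.67692054 -0.1222472 ]
```

View pics/w4.png

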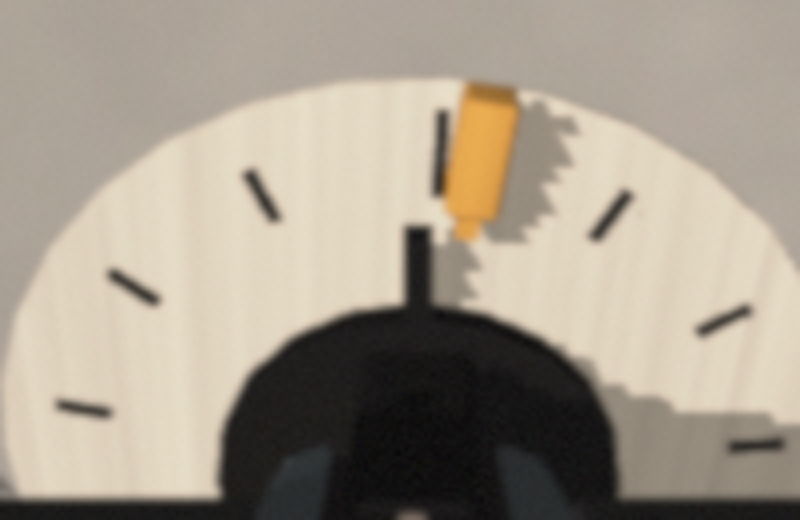

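Run:
```python
from dial import *;import pickle
O=np.array([.5196,.0534,.0749]);F=frame(-11.15);c=pickle.load(open('c4.pkl','rb'))
w=lambda u,v:(220+(u+.5)/4-.5,100+(v+.5)/4-.5)
for n,p,h in(('ptr end',(418,228),.0035),('ptr base',(418,300),.0035),('tip',(467,239),.0035),('tip top',(467,222),.0055),('riderout',(491,100),.007),('riderin',(472,215),.007),('tick0a',(443,112),0),('tick0b',(438,195),0)):
    q=onpanel(c,w(*p),O,F,h);print(n,q*1000,np.hypot(*q)*1000,ang(q))
```

```text
ptr end [-2.47568524 42.68237706] 42.7541147579112 -3.319579997343814
ptr base [-1.85671953 31.7270854 ] 31.781368053543606 -3.3492202416118975
tip [ 3.9260294  41.48905262] 41.6743949448075 5.40569292440781
tip top [ 3.62019409 45.10116798] 45.24622811085694 4.589195645327406
riderout [ 5.06241487 62.37968531] 62.58476798499994 4.639663238305851
riderin [ 4.08038689 46.97288723] 47.149779343075124 4.9646416084276455
tick0a [-0.2670081  57.28371337] 57.284335646258704 -0.26706240810361914
tick0b [-0.12833137 45.72244427] 45.722624369165764 -0.16081437867663073
```

>>> send_rows(commands=[[0,0,0,0.5,-1],[0,0,0,0.5,-1],[0,0,0,0.29,-1],[0,0,0,0,-1],[0,0,0,0,-1]])

```text
time: 19.05
tool_pos: [0.5103, 0.055, 0.0931]
ee_rot: [[-0.288, 0.0, 0.958], [-0.958, -0.0, -0.288], [0.0, -1.0, 0.0]]
force: [-0.5, -5.0, 1.5]
gripper_width: 0.176
```

```bash
python3 st.py
```

```text
19.05 [0.51027056 0.05498229 0.09306951] 16.021117026395707 zang -16.74137998519622 [-0.4593896  -4.95308257  1.49828404] [-0.6391453   0.0736366   0.09134788]
```

>>> send_rows(commands=[[0,0,0,0,-0.3],[0,0,0,0,-0.3],[0,0,0,0,-0.3],[0,-0.3,0,0,-0.3],[0,-0.7,0,0,-0.3],[0,-0.8,0,0,-0.3],[0,0,-0.4,0,-0.3],[0,0,0,0,-0.3]])

```text
time: 20.05
tool_pos: [0.4897, 0.0612, 0.1831]
ee_rot: [[-0.289, -0.0, 0.957], [-0.957, 0.0, -0.289], [-0.0, -1.0, -0.0]]
force: [-0.3, -0.3, 0.1]
gripper_width: 0.349
```

```bash
python3 st.py
python3 - <<'E'
from h import *
import pickle
c=cam('wrist');w=get_image('wrist');pickle.dump(c,open('c5.pkl','wb'))
save('w5f.png',w)
O=np.array([.5196,.0534,.0749]);uv=proj(c,O+[.03,0,.0])[0].astype(int);print(uv)
x0=min(max(uv[0]-80,0),440);y0=min(max(uv[1]-80,0),250);print(x0,y0)
save('w5.png',cv2.resize(w[y0:y0+150,x0:x0+200],None,fx=4,fy=4,interpolation=cv2.INTER_CUBIC))
E
```

```text
20.05 [0.4896806  0.06120697 0.18309669] 31.74244069777803 zang -16.81470590270293 [-0.332215   -0.25154449  0.14075988] [ 0.06202645  0.11290217 -0.04948773]
[311 126]
231 46
```

View pics/w5.png

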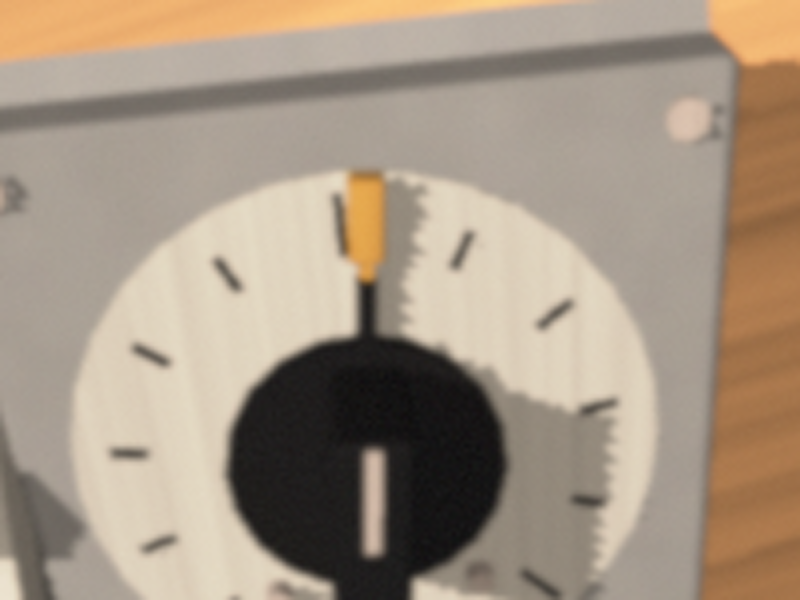

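The pointer (centre about 367 in the crop) lies in line with the rider tip (about 367.5). Last, I'll check those angles in numbers, along with the vial's height and the bystanders.

Run:
```python
from dial import *;import pickle
O=np.array([.5196,.0534,.0749]);F=frame(-11.15);c=pickle.load(open('c5.pkl','rb'))
w=lambda u,v:(231+(u+.5)/4-.5,46+(v+.5)/4-.5)
for n,p,h in(('ptr end',(367,284),.0035),('ptr base',(367,335),.0035),('tip',(368,278),.0035),('riderout',(366,176),.007),('tick0',(340,225),0)):
    q=onpanel(c,w(*p),O,F,h);print(n,np.hypot(*q)*1000,ang(q))
S=get_image('side');G=get_image('scene')
o=np.zeros((600,800,3),np.uint8)
o[:,:400]=cv2.resize(S[140:240,270:337],(400,600),interpolation=cv2.INTER_CUBIC)
o[:300,400:]=cv2.resize(G[170:260,300:420],(400,300),interpolation=cv2.INTER_CUBIC)
o[300:,400:]=cv2.resize(S[200:400,240:506],(400,300))
save('end.png',o)
P=np.array([.5442,.1768,.12]);a=proj(cam('side'),P)[0];b=proj(cam('scene'),P)[0]
print('cap expected at side crop',(a-[270,140])*[400/67,6],'scene crop',(b-[300,170])*10/3+[400,0], 'px/mm z side',proj(cam('side'),P+[0,0,.01])[0]-a)
```

```text
ptr end 40.97955847372525 5.270787756760994
ptr base 30.41252988009734 5.285678974705973
tip 42.186462082401036 5.529544152744342
riderout 62.901240540437485 4.975281265730622
tick0 51.57316214688168 -0.28092621390297823
cap expected at side crop [247.77709078 204.52314482] scene crop [621.90794101 144.43285755] px/mm z side [-0.08135281 -2.72642311]
```

View pics/end.png

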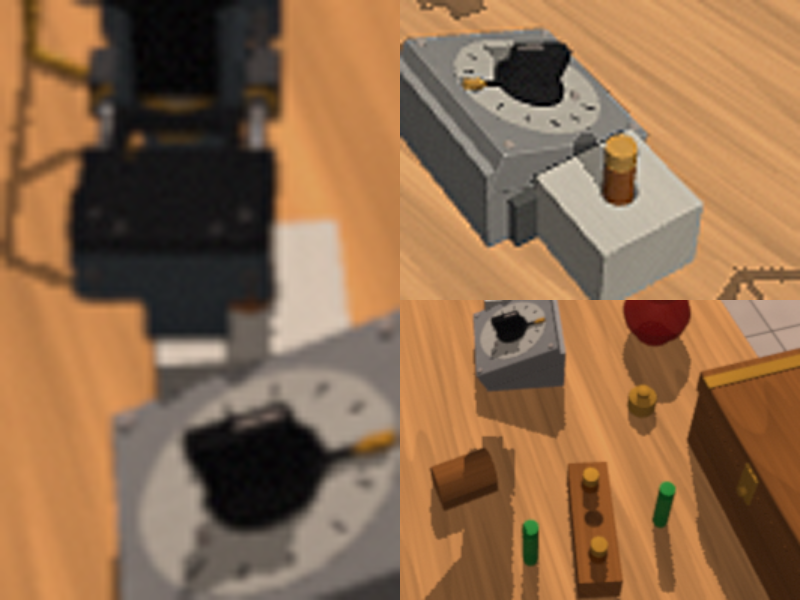

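```bash
python3 -c "
from plant import *;print(sense()['time'],sense()['force']);print(job_done())"
```

```text
20.2 [0.1882918  1.058483   0.89785201]
the job is handed in; nothing more can be done
None
```

The tall vial is in the warmer's well, and the dial went back to its stop and then up to the rider. I handed the job in at 20.2 s of the 72 s allowed, with the gripper raised clear of everything.

- **Vial:** I took the middle vial from the rack and lowered it until it pressed on the well floor with about 19 N. At that point the tool stood at z = 0.081, as expected for fully home. After release, the cap appeared within a pixel or so of where a seated vial should be in the scene camera; in the side camera the gripper hid it, so there was no check from there.
- **Dial at its stop:** I turned it anticlockwise until the resisting torque rose to 0.65 Nm. The wrist view put the pointer at −135.8° (stop expected at −135°). A coarser reading from the scene camera gave −132°, about 3° off.
- **Dial at the rider:** I then turned it clockwise only. The last wrist view puts the pointer at 5.3°. The rider reads 5.5° at its tip and 5.0° at its outer end, so they agree within about 0.3°.
- **Everything else:** The rider reads the same as before within measurement error. The last pictures show the short vials, weight, block and green vials where they were. I never moved near the frame and scraper, and I did not check them or the whole globe at the end.

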